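Feeler-check the tagged guide shoes and sort them into the pass and reject nests

ROBOT

A 6-joint arm with a two-finger parallel gripper is mounted at the origin on the work surface. World frame = base frame: x ahead of the robot, y to its left, z up, the work surface at z = 0. Lengths are in m, angles in degrees, forces in N, time in s.
With the tool pointing down it reaches from about 0.25 to 0.725 m from the base axis. Payload 9.7 kg.
Tool frame: the origin (TCP) lies between the finger pads; the fingertips stand 19 mm ahead of it and the grasp point (between the pads) is the TCP; z points along the fingers, y is the line along which they close (so a half turn about z gives the same grasp; the last joint's range is limited). The gripper opens to 85 mm and grips with 20 to 120 N. Pads are 22 mm wide; open, the fingers measure 114 mm over their backs; the gripper's body (76 mm by 85 mm) begins 54 mm behind the grasp point. The pads swing forward as they close: fully open they stand 13 mm farther back than shut.
Start: joints at [-68.755, 4.979, 10.078, 95.1, 0, 90], TCP at [0.199, -0.513, 0.25] pointing down, gripper open.
Joint ranges: [-179.16, 179.16], [-48.56, 103.87], [-65.8, 70.77], [-126.05, 130.52], [-82.76, 87.17], [-180, 180]. Speed limits (degrees/s): [127.2, 127.2, 147.25, 180, 180, 180].

INTERFACE

Orientations are given as [roll, pitch, yaw] about the fixed x, y, z axes, in that order (R = Rz(yaw) Ry(pitch) Rx(roll)).
In Python, from workcell import telemetry, camera, calibration, workorder gives the robot as it stands.
- The arm moves only by the tool play_rows, never from a script. Its argument "increments" is a list of rows, each a list of 3 entries, a list of its own where there are three numbers: the shift along the tool's x, y, z in mm, then the turn, a rotation vector about the tool's x, y, z in degrees, then the closure, from 0 (fully open) to 1 (shut). In form: [[[x, y, z], [ax, ay, az], jaw], ...]. A call has 1 to 20 rows; each row is the pose to reach, as a shift and turn from the pose commanded when the call began, along the tool's axes at that moment; what a row does not reach only later rows make up. A row lasts 1/10 s, in which the tool goes at most 50 mm and 8.59 degrees, less where a joint would pass 70% of its speed; a pose out of reach is approached as far as the arm can. A call with a gripper value outside its range is refused whole. The fingers move at their own pace and stop on an object; "grip_force" is the grip in N (left out, the last holds). Time passes only in rows, so rows that repeat a pose let the fingers close. It gives the time, the measured TCP pose, the force, the opening and the grip force at its end, in the units of the state.
- telemetry.get_obs(): the state, without advancing time (a new reading comes with each control period).
- camera(name): name is "side" or "top" or "wrist"; returns (picture, depth): 480x640x3 uint8, red, green, blue; 480x640 float32, m along the optical axis (not along the pixel's ray), 0 where there is no reading.
- calibration(name): a dict with "vertical_fov" (degrees; the focal length in pixels is half the picture's height over the tangent of half this angle, whatever the lens; pixels are square), "cx", "cy" (the principal point, pixels), "k1" (the pictures are not rectified: a ray, as slopes to the right and down, at radius r is drawn at 1 + k1 r^2 times it, then the intrinsics apply), "rvec" (rotation vector, rad) and "tvec" (3), from world to camera coordinates, as OpenCV has them; the wrist camera has in their place "hand_eye" (4x4, takes a point from camera to tool coordinates, whose origin is the TCP and whose axes are the flange's). Camera axes: x right, y down, z forward; pixel columns grow to the right and rows downward; lengths in m; the calibration is good to about 2 mm. A picture is of the moment at which its call begins: read the wrist's pose just before it. calibration takes no time and is no camera call.
- workorder.job_done(): hands the job in; it is judged then, once.
The state is a dict: "time": time; "q": joint angles; "qd": joint speeds; "joint_efforts": joint torques, N m; "ee_pos": TCP position; "tcp_rot": TCP orientation; "wrist_force": force on the tool from outside, world axes, zero at the start; "torque": the same for the moment, N m; "opening": finger opening in m; "grasp_force": force on a finger pad.
Only numpy, scipy, OpenCV 4.12 (cv2) and the standard library are available. Lean on these libraries where they do the work, as an engineer would, in place of code of your own. Each camera call takes 0.05 s, during which the arm holds its last target. There are 200 camera calls.

TASK

Of the two guide shoes with a round tag one has a blocked gap: while they still stand on their board, slide the feeler blade down into their gaps, feeling for a hard stop and without forcing it, until you have the one in which it goes fully home. Set that clear guide down flat in the nest marked with a tick and the blocked one flat in the nest marked with a cross, without dropping them, and leave the feeler hanging upright in its stand again. Leave the untagged guide and everything else on the bench where it is.

Things in the scene. Friction and masses are not known exactly. Their poses are not given: they have to be found in the camera images.
- guide_1: Tagged guide shoe: grey plastic block 84 (x) x 40 (y) x 66 mm (z), about 0.25 kg, standing loose on the board; origin: centre of its underside. Blind slot 42 (x) x 10 mm (y), 54 mm deep from the top, mouth flared to 18 mm over the top 10 mm. Round 20 mm brass tag on top at its +x end. Its gap is clear or blocked (see guide_2); keep it upright.
- guide_2: Tagged guide shoe: grey plastic block 84 (x) x 40 (y) x 66 mm (z), about 0.25 kg, standing loose on the board; origin: centre of its underside. Blind slot 42 (x) x 10 mm (y), 54 mm deep from the top, mouth flared to 18 mm over the top 10 mm. Round 20 mm brass tag on top at its +x end. guide_1 or guide_2, at random, holds a steel stub (65 g) low in its slot: the blade stops hard 24 mm below the top. In the other it goes down 51 mm.
- guide_bare: The same kind of slotted block, 84 x 40 x 66 mm, but without a tag; to be left alone. Origin: centre of its underside.
- nest_pass: Pass nest, fixed: wooden tray, inside 96 (x) x 52 (y) mm, floor 5 mm above the bench, walls 5 mm thick, 18 mm high. Origin: centre of its underside. On the 10 mm high ledge at its +x end, 78 mm from the origin, lies a flat steel tick (check mark) 45 mm long.
- nest_reject: Reject nest, fixed: wooden tray, inside 96 (x) x 52 (y) mm, floor 5 mm above the bench, walls 5 mm thick, 18 mm high. Origin: centre of its underside. On the 10 mm high ledge at its +x end, 78 mm from the origin, lies a flat steel diagonal cross 30 mm wide.
- board: Wooden board 100 (x) x 400 (y) x 10 mm, fixed, on which the three guides stand in a row along y, 140 mm apart. Origin: centre of its underside.
- stand: Dark wooden stand for the feeler, fixed: block 64 (x) x 56 (y) x 75 mm tall on a steel foot 90 x 80 mm, with a slot 46 mm long (x) and 16 mm wide (y) open at the top. Origin: centre of its underside.
- feeler: Feeler gauge, about 0.12 kg, 140 mm long, hanging in the stand. Origin: tip of the blade (lowest end), z up along the tool. Steel blade 30 (x) x 6 (y) mm, 62 mm long; above it a collar 32 (x) x 44 (y) x 10 mm that rests on the stand's top, the tip then 13 mm above the bench; above that a wooden handle 22 (x) x 20 (y) mm, from 72 to 140 mm above the tip.
- hammer: Bystander, not to be disturbed: hammer 260 mm long lying at one side.
- wrench: Bystander, not to be disturbed: 150 mm open wrench lying between the stand and a nest.
- screwdriver: Bystander, not to be disturbed: 150 mm screwdriver lying between the stand and a nest.
- oil_can: Bystander, not to be disturbed: grey metal can, 60 mm across, 110 mm tall.
- chisel: Bystander, not to be disturbed: cold chisel 95 mm long, 12 mm thick, lying near the guides.
- lame: Bystander, not to be disturbed: arched steel armour plate, 110 mm wide, 57 mm tall, standing as an arch.
Mind the look-alikes: they are no part of the job. What is shaped like the guide_1 but red or turquoise is not meant.

How it is judged (in metres and radians):
On the way:
1. while both tagged guides still stand where they were (within 50 mm), the feeler blade has gone home in a clear gap (43 mm or more below the guide's top) (((x of feeler in the frame of guide_1 between -0.01 and 0.01 m and y of feeler in the frame of guide_1 between -0.005 and 0.005 m and z of feeler in the frame of guide_1 below 0.023 m and distance of each of guide_1, guide_2 from where it was at the start of the episode below 0.05 m) or (x of feeler in the frame of guide_2 between -0.01 and 0.01 m and y of feeler in the frame of guide_2 between -0.005 and 0.005 m and z of feeler in the frame of guide_2 below 0.023 m and distance of each of guide_2, guide_1 from where it was at the start of the episode below 0.05 m))), for 0.1 s.
At the end, for the whole second after the job is handed in: Clear guide flat in the tick nest, blocked one in the cross nest (known by its stub's weight on the nest), each within 12 mm of the nest's centre along both axes, under 5 mm off its floor, tilt under 0.1; feeler upright in its stand, collar within 4 mm of its top; all at rest (((x of guide_1 in the frame of nest_pass between -0.012 and 0.012 m and y of guide_1 in the frame of nest_pass between -0.012 and 0.012 m and height (world z) of each of guide_1, guide_2 below 0.01 m and angle between each of guide_1, guide_2's own z axis and vertical below 0.1 rad and linear speed of each of guide_1, guide_2 below 0.02 m/s and x of guide_2 in the frame of nest_reject between -0.012 and 0.012 m and y of guide_2 in the frame of nest_reject between -0.012 and 0.012 m) or (x of guide_2 in the frame of nest_pass between -0.012 and 0.012 m and y of guide_2 in the frame of nest_pass between -0.012 and 0.012 m and height (world z) of each of guide_2, guide_1 below 0.01 m and angle between each of guide_2, guide_1's own z axis and vertical below 0.1 rad and linear speed of each of guide_2, guide_1 below 0.02 m/s and x of guide_1 in the frame of nest_reject between -0.012 and 0.012 m and y of guide_1 in the frame of nest_reject between -0.012 and 0.012 m)) and contact force between nest_pass and anything else below 2.77 N and contact force between nest_reject and anything else above 2.77 N and x of feeler in the frame of stand between -0.016 and 0.016 m and y of feeler in the frame of stand between -0.01 and 0.01 m and z of feeler in the frame of stand below 0.017 m and angle between feeler's own z axis and vertical below 0.12 rad and linear speed of feeler below 0.02 m/s); the robot touches nothing.
It fails at once if the untagged guide or another thing on the bench is disturbed (moved more than 30 mm) (distance of any of guide_bare, hammer, wrench, screwdriver, oil_can, chisel, lame from where it was at the start of the episode above 0.03 m).
It fails at once if the blade is forced: a guide is pressed against the board, or the feeler against a guide, with more than 80 N, well above the knock of a gentle stop (contact force between any of board, feeler and guide_1 above 80 N or contact force between any of board, feeler and guide_2 above 80 N or contact force between any of board, feeler and guide_bare above 80 N).
It fails at once if a tagged guide is dropped (faster than 0.5 m/s within 30 mm of the bench) ((linear speed of guide_1 above 0.5 m/s and height (world z) of guide_1 below 0.03 m) or (linear speed of guide_2 above 0.5 m/s and height (world z) of guide_2 below 0.03 m)).
It also fails if it takes over 72 s, if anything falls off the work surface, if the arm or the gripper's body presses on something with over 40 N, if the wrist force passes 120 N, or if a joint passes its speed limit or range.

## Working session

There is one attempt and no reset: what is moved stays moved. The work goes in short steps, Python scripts to look and compute and a tool call to move; the robot and the scene stay as the last step left them, time stands still between calls to the robot, and variables do not carry over. Pictures are saved under pics/ and viewed, at most 10 in all, crops included, and the job is handed in when it is done.

Besides the shell and the picture viewer there is one more tool, called as a command line: name --argument value ..., lists and objects as JSON in quotes. play_rows: Moves the arm, as the interface text tells. Its arguments: {"type":"object","properties":{"increments":{"type":"array"},"grip_force":{"type":"number"}},"required":["increments"]}

```bash
mkdir -p pics; cat > h.py <<'E'
import numpy as np, cv2
from workcell import telemetry, camera, calibration, workorder
from scipy.spatial.transform import Rotation as R
def pose(o=None):
    o=o or telemetry.get_obs(); T=np.eye(4); T[:3,:3]=R.from_euler('xyz',o['tcp_rot'],degrees=True).as_matrix(); T[:3,3]=o['ee_pos']; return T
def snap(name):
    T=pose() if name=='wrist' else None
    im,d=camera(name); c=calibration(name)
    if name=='wrist': M=T@np.array(c['hand_eye'])
    else:
        W=np.eye(4); W[:3,:3]=cv2.Rodrigues(np.array(c['rvec'],float))[0]; W[:3,3]=np.ravel(c['tvec']); M=np.linalg.inv(W)
    return im,d,c,M
def cloud(d,c,M):
    f=240/np.tan(np.radians(c['vertical_fov'])/2)
    v,u=np.mgrid[0:480,0:640]; K=np.array([[f,0,c['cx']],[0,f,c['cy']],[0,0,1.]])
    p=cv2.undistortPoints(np.stack([u,v],-1).reshape(-1,1,2).astype(float),K,np.array([c['k1'],0,0,0.])).reshape(480,640,2)
    P=np.concatenate([p*d[...,None],d[...,None]],-1)
    W=P@M[:3,:3].T+M[:3,3]; W[d==0]=np.nan; return W
def save(im,n): cv2.imwrite('pics/'+n+'.png',im[...,::-1])
E
python3 - <<'E'
from h import *
o=telemetry.get_obs(); print(o)
for n in('top','side'):
    im,d,c,M=snap(n); save(im,n); np.save(n+'.npy',cloud(d,c,M)); print(n,M.round(2).tolist())
print(calibration('wrist'))
E
```

```text
{'time': 0.0, 'q': array([-6.87539868e+01,  5.01333114e+00,  1.00352002e+01,  9.51010210e+01,
        1.39911884e-04,  8.99999929e+01]), 'qd': array([-0.08853772,  0.03243504, -0.12808535, -0.00291193, -0.01393927,
        0.02264591]), 'joint_efforts': array([-1.52604143e-04, -5.20389926e+01,  4.64803219e+01,  1.63309736e-02,
       -2.98972179e-05,  1.84265019e-06]), 'ee_pos': array([ 0.1992309 , -0.51242517,  0.24956834]), 'tcp_rot': array([-1.79920848e+02, -1.39921491e-04,  2.12460201e+01]), 'wrist_force': array([-0.2052768 , -0.45659688, -0.64650674]), 'torque': array([ 0.02144326,  0.04364017, -0.00352576]), 'grasp_force': 0.0, 'opening': 0.08529533756726104}
top [[0.0, -0.98, 0.17, 0.25], [-1.0, -0.0, -0.0, 0.04], [0.0, -0.17, -0.98, 1.23], [0.0, 0.0, 0.0, 1.0]]
side [[-1.0, -0.01, 0.03, 0.43], [-0.03, 0.59, -0.8, 0.87], [-0.01, -0.8, -0.59, 0.68], [0.0, 0.0, 0.0, 1.0]]
{'vertical_fov': 64.14469314051331, 'cx': 323.6101109745083, 'cy': 238.33296406717577, 'k1': -0.027277302339772967, 'hand_eye': array([[ 7.02878126e-04, -9.57759512e-01, -2.87569509e-01,
         7.23908418e-02],
       [ 9.99999643e-01,  8.08237286e-04, -2.47658642e-04,
         4.37407916e-05],
       [ 4.69621819e-04, -2.87569232e-01,  9.57759738e-01,
        -1.24151804e-01],
       [ 0.00000000e+00,  0.00000000e+00,  0.00000000e+00,
         1.00000000e+00]])}
```

View pics/top.png

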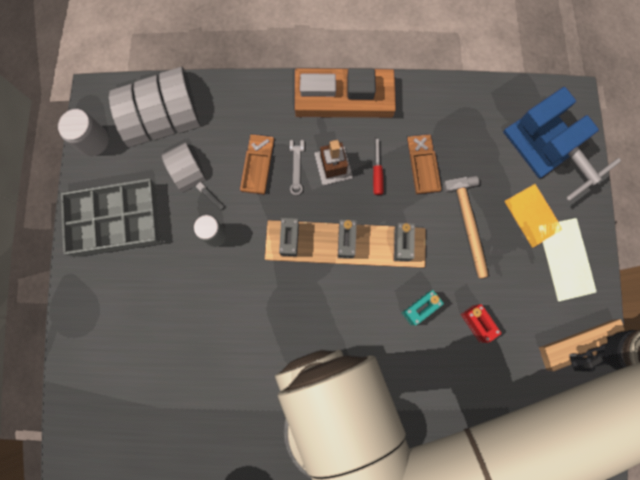

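The top view shows the row of guides: (289,236) looks untagged, while (347,238) and (405,240) carry brass tags. The turquoise (425,307) and red (482,323) blocks are look-alikes. The tick nest is at (258,165), the cross nest at (424,165) and the feeler stand at (333,160). Next is a close crop plus the measurements.

```bash
python3 - <<'E'
from h import *
im=cv2.imread('pics/top.png'); cv2.imwrite('pics/crop.png',cv2.resize(im[120:280,230:440],None,fx=3.7,fy=3.7,interpolation=cv2.INTER_CUBIC))
W=np.load('top.npy')
def rect(n,box,zl,zh):
    u0,v0,u1,v1=box; P=W[v0:v1,u0:u1].reshape(-1,3); P=P[(P[:,2]>zl)&(P[:,2]<zh)]
    r=cv2.minAreaRect((P[:,:2]*1000).astype(np.float32)); print(n,len(P),np.round(r[0],1),np.round(r[1],1),round(r[2],1),'z',np.round(np.median(P[:,2]),4))
rect('bare',(272,210,308,262),.068,.09)
rect('mid',(330,210,366,265),.068,.09)
rect('right',(388,210,424,265),.068,.09)
rect('board',(255,210,435,275),.004,.02)
rect('tick',(232,125,280,200),.007,.03)
rect('cross',(402,125,446,200),.007,.03)
rect('stand',(310,130,360,195),.065,.08)
rect('collar',(310,130,360,195),.08,.1)
rect('handle',(310,130,360,195),.13,.17)
rect('foot',(310,130,360,195),.004,.02)
rect('wrench',(285,130,307,200),.003,.03)
rect('driver',(368,130,386,200),.003,.05)
E
```

```text
bare 512 [464.3 119.4] [40.1 85. ] 87.0 z 0.0754
mid 511 [460.2 -20.4] [40.1 85. ] 87.2 z 0.0757
right 512 [ 453.  -159.3] [38.7 84.8] 88.0 z 0.0757
board 4537 [460.9 -19.7] [163.9 454.9] 0.1 z 0.0096
tick 761 [661.1 201.8] [108.9 169.7] 88.0 z 0.0119
cross 797 [ 681.8 -230.2] [187.2  78.8] 6.1 z 0.012
stand 286 [662.2  10.5] [64.  56.6] 13.5 z 0.0742
collar 140 [655.1   8.3] [46.5 44.6] 14.7 z 0.0848
handle 110 [661.5  10.4] [23.1 20.5] 14.6 z 0.1512
foot 333 [672.7   5.8] [125.7 175.8] 89.2 z 0.0061
wrench 453 [663.7 108.2] [185.7  55.1] 0.6 z 0.0063
driver 414 [ 664.9 -102.5] [ 44.7 184.1] 88.6 z 0.0196
```

View pics/crop.png

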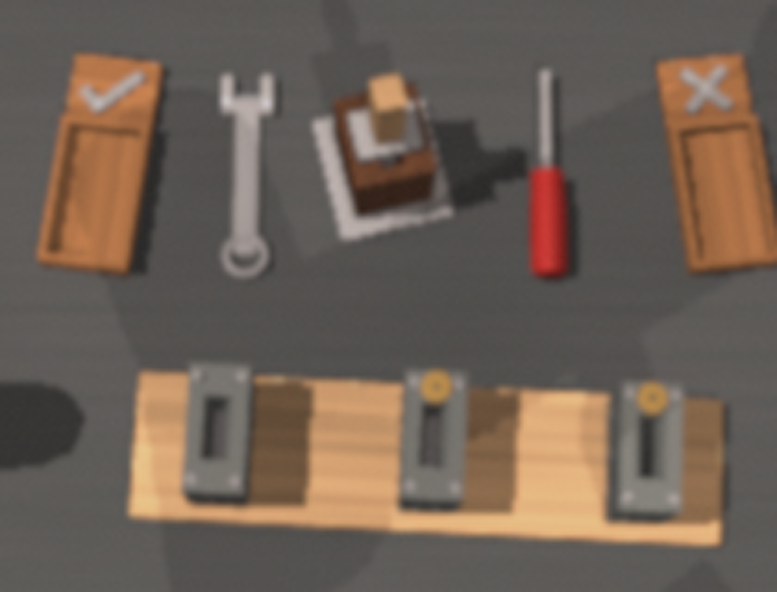

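The crop confirms it: the two tagged guides are at crop (432,440) and (650,450), and the left one (218,430) has no tag. The tick nest is left and the cross nest right. I'll go above the middle and take one closer look.

```bash
cat >> h.py <<'E'
def go(x,y,z,yaw):
    T=pose(); G=np.eye(4); G[:3,:3]=R.from_euler('xyz',[180,0,yaw],degrees=True).as_matrix(); G[:3,3]=[x,y,z]
    D=np.linalg.inv(T)@G; print('shift',(D[:3,3]*1000).round(1).tolist(),'turn',np.degrees(R.from_matrix(D[:3,:3]).as_rotvec()).round(2).tolist())
E
python3 -c "
from h import *
go(.54,-.02,.31,0)"
```

```text
shift [496.1, -335.6, -60.0] turn [-0.07, 0.01, 21.24]
```

play_rows --increments '[[[0, 0, -60], [0, 0, 0], 0], [[0, 0, -60], [0, 0, 0], 0], [[496, -336, -60], [0, 0, 21.2], 0], [[496, -336, -60], [0, 0, 21.2], 0], [[496, -336, -60], [0, 0, 21.2], 0], [[496, -336, -60], [0, 0, 21.2], 0], [[496, -336, -60], [0, 0, 21.2], 0], [[496, -336, -60], [0, 0, 21.2], 0], [[496, -336, -60], [0, 0, 21.2], 0], [[496, -336, -60], [0, 0, 21.2], 0], [[496, -336, -60], [0, 0, 21.2], 0], [[496, -336, -60], [0, 0, 21.2], 0], [[496, -336, -60], [0, 0, 21.2], 0], [[496, -336, -60], [0, 0, 21.2], 0], [[496, -336, -60], [0, 0, 21.2], 0], [[496, -336, -60], [0, 0, 21.2], 0], [[496, -336, -60], [0, 0, 21.2], 0], [[496, -336, -60], [0, 0, 21.2], 0]]'

```text
time: 1.9
ee_pos: [0.5393, -0.0209, 0.3107]
tcp_rot: [180.0, -0.0, -0.0]
wrist_force: [-1.1, -0.0, -0.5]
opening: 0.0857
grasp_force: 0.0
```

```bash
python3 - <<'E'
from h import *
print(telemetry.get_obs()['ee_pos'],telemetry.get_obs()['tcp_rot'])
im,d,c,M=snap('wrist'); save(im,'w1'); W=cloud(d,c,M); np.save('w1.npy',W)
z=W[...,2]; print('table',np.nanpercentile(z,[5,25,50]))
for n,zl,zh in(('guides',.070,.082),('collar',.082,.09),('handle',.14,.165),('nestwalls',.014,.022)):
    m=((z>zl)&(z<zh)).astype(np.uint8)
    k,l,s,_=cv2.connectedComponentsWithStats(m,connectivity=8)
    for i in range(1,k):
        if s[i,4]<150: continue
        P=W[l==i][:,:2]; r=cv2.minAreaRect((P*1000).astype(np.float32)); print(n,s[i,4],s[i,:4],np.round(r[0],1),np.round(r[1],1),round(r[2],1))
E
```

```text
[ 0.53931363 -0.02091544  0.31074461] [ 1.79989184e+02 -3.24898927e-02 -4.78668162e-02]
table [-0.00052519  0.00048161  0.00160393]
guides 2345 [248  13  80  94] [664.3   9.8] [64.  56.3] 13.7
guides 497 [  0 233  33  53] [483.6 289.5] [55.  19.6] 12.6
guides 2561 [163 233  46  80] [465.5 118.7] [40.5 84. ] 87.4
guides 2684 [303 237  44  81] [460.8 -21.3] [40.1 85. ] 87.3
guides 2150 [435 244  53  78] [ 453.9 -161.1] [40.4 85.1] 87.3
collar 1187 [258  33  59  53] [664.1   9.7] [32.7 44.3] 14.0
collar 312 [  0 239  24  52] [478.1 288. ] [18.6 53.8] 88.2
handle 1106 [261  23  36  43] [664.1   9.5] [22.2 19.9] 13.6
nestwalls 418 [404   0   9  76] [ 694.1 -104.7] [68.5  6.5] 0.4
nestwalls 2036 [493  33  65 115] [ 644.4 -228.6] [106.8  64.1] 6.5
nestwalls 2083 [ 68  35  66 116] [642.1 209.8] [ 64.4 106.7] 82.4
nestwalls 330 [390  76  11  75] [621.6 -95.2] [73.4  6.4] 0.3
nestwalls 1472 [588 138  13 191] [ 484.7 -333. ] [232.5  10.3] 11.9
nestwalls 247 [ 28 219  39  46] [487.7 293.4] [58.8 26.2] 27.6
nestwalls 187 [185 220  37  72] [471.5 102.1] [92.1 34.7] 21.6
nestwalls 211 [422 230  46  69] [ 462.5 -145.6] [36.  92.5] 61.6
```

View pics/w1.png

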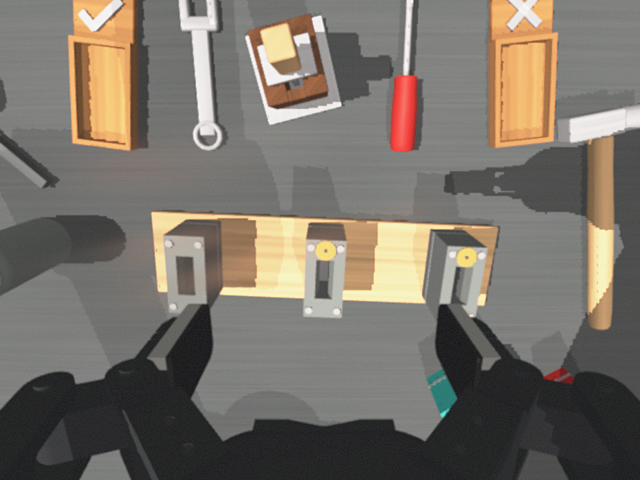

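The wrist view shows the stand and feeler at (285,60), tagged guides at (325,280) and (460,265), the bare one at (185,270), the tick nest at (103,95) and the cross nest at (525,95). Measured sizes match the descriptions, so I'll grip the feeler now.

play_rows --increments '[[[125, -30.5, 81], [0, 0, -13.7], 0], [[125, -30.5, 81], [0, 0, -13.7], 0], [[125, -30.5, 81], [0, 0, -13.7], 0], [[125, -30.5, 81], [0, 0, -13.7], 0], [[125, -30.5, 81], [0, 0, -13.7], 0], [[125, -30.5, 110], [0, 0, -13.7], 0], [[125, -30.5, 140], [0, 0, -13.7], 0], [[125, -30.5, 165], [0, 0, -13.7], 0], [[125, -30.5, 186], [0, 0, -13.7], 0], [[125, -30.5, 186], [0, 0, -13.7], 0], [[125, -30.5, 186], [0, 0, -13.7], 0]]'

```text
time: 3.05
ee_pos: [0.6646, 0.0102, 0.127]
tcp_rot: [180.0, -0.1, 13.7]
wrist_force: [-0.1, 0.2, 0.9]
opening: 0.0853
grasp_force: 0.0
```

play_rows --grip_force 30 --increments '[[[0, 0, 0], [0, 0, 0], 1], [[0, 0, 0], [0, 0, 0], 1], [[0, 0, 0], [0, 0, 0], 1], [[0, 0, 0], [0, 0, 0], 1], [[0, 0, 0], [0, 0, 0], 1], [[0, 0, 0], [0, 0, 0], 1], [[0, 0, 0], [0, 0, 0], 1], [[0, 0, 0], [0, 0, 0], 1], [[0, 0, 0], [0, 0, 0], 1], [[0, 0, 0], [0, 0, 0], 1], [[0, 0, 0], [0, 0, 0], 1], [[0, 0, 0], [0, 0, 0], 1]]'

```text
time: 4.25
ee_pos: [0.6649, 0.0108, 0.1245]
tcp_rot: [180.0, -0.0, 13.7]
wrist_force: [0.3, -0.3, 4.0]
opening: 0.0202
grasp_force: 36.7
```

play_rows --increments '[[[0, 0, -20], [0, 0, 0], 1], [[0, 0, -45], [0, 0, 0], 1], [[0, 0, -75], [0, 0, 0], 1], [[0, 0, -100], [0, 0, 0], 1], [[0, 0, -100], [0, 0, 0], 1], [[0, 0, -100], [0, 0, 0], 1]]'

```text
time: 4.85
ee_pos: [0.6649, 0.011, 0.2235]
tcp_rot: [-180.0, 0.0, 13.7]
wrist_force: [0.4, -0.0, -1.9]
opening: 0.0196
grasp_force: 36.1
```

```bash
python3 -c "
from h import *
o=telemetry.get_obs();print(o['ee_pos'],o['opening'],o['wrist_force'])
go(.4612,-.0213,.208,-2.7); go(.4612,-.0213,.210,-2.7)"
```

```text
[0.66488378 0.01096767 0.22349011] 0.019562387280046663 [ 0.36620513 -0.03087438 -1.91185614]
shift [-205.5, -17.1, 15.6] turn [-0.01, 0.03, 16.45]
shift [-205.5, -17.1, 13.6] turn [-0.01, 0.03, 16.45]
```

play_rows --increments '[[[-205.5, -17, 0], [0, 0, 16.4], 1], [[-205.5, -17, 0], [0, 0, 16.4], 1], [[-205.5, -17, 0], [0, 0, 16.4], 1], [[-205.5, -17, 0], [0, 0, 16.4], 1], [[-205.5, -17, 0], [0, 0, 16.4], 1], [[-205.5, -17, 14], [0, 0, 16.4], 1], [[-205.5, -17, 14], [0, 0, 16.4], 1], [[-205.5, -17, 14], [0, 0, 16.4], 1], [[-205.5, -17, 14], [0, 0, 16.4], 1]]'

```text
time: 5.75
ee_pos: [0.4619, -0.0214, 0.2096]
tcp_rot: [-180.0, 0.1, -2.6]
wrist_force: [-0.2, 0.1, -1.0]
opening: 0.0197
grasp_force: 36.1
```

```bash
python3 - <<'E'
from h import *
o=telemetry.get_obs();print(o['ee_pos'],o['tcp_rot'],o['wrist_force'])
im,d,c,M=snap('wrist'); W=cloud(d,c,M); z=W[...,2]
m=((z>.070)&(z<.080)).astype(np.uint8); k,l,s,_=cv2.connectedComponentsWithStats(m)
for i in range(1,k):
    if s[i,4]>300:
        r=cv2.minAreaRect((W[l==i][:,:2]*1000).astype(np.float32)); print(s[i],np.round(r[0],1),np.round(r[1],1),round(r[2],1))
m=((z>.090)&(z<.15)&(abs(W[...,0]-.46)<.03)&(abs(W[...,1]+.02)<.03)); P=W[m]; print(len(P),P.min(0),P.max(0))
s_,_,_,_=snap('side'); cv2.imwrite('pics/s1.png',np.hstack([cv2.resize(im[:, :, ::-1],(400,300)),cv2.resize(s_[100:400,120:520,::-1],(400,300))]))
E
```

```text
[ 0.46186281 -0.02138177  0.20955779] [-1.79998869e+02  8.21542464e-02 -2.64127109e+00] [-0.18270046  0.0848559  -1.04632294]
[ 294  171   60   80 3747] [474.7 -21.9] [40.  56.9] 87.2
[ 483  172   77  118 6107] [ 453.8 -161.4] [42.4 85.2] 87.5
[  87  175   77  117 6116] [464.9 118.7] [42.  85.2] 87.3
250 [ 0.47505397 -0.02539793  0.10210243] [ 0.47602666 -0.01941834  0.14988074]
```

View pics/s1.png

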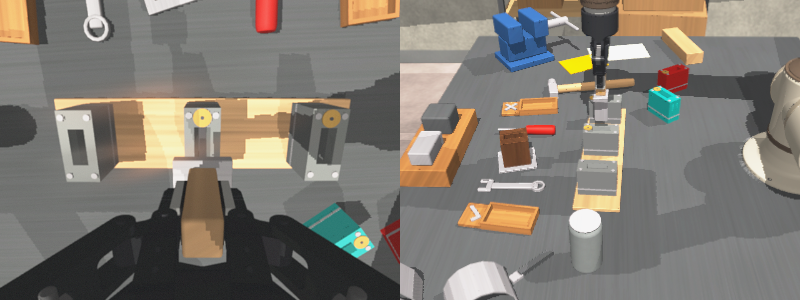

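The blade hangs over the mid tagged guide, about 1 mm off its centreline in y. I'll correct that and descend gently to about 18 mm.

play_rows --increments '[[[0.5, -1, 6], [0, 0, 0], 1], [[0.5, -1, 12], [0, 0, 0], 1], [[0.5, -1, 18], [0, 0, 0], 1], [[0.5, -1, 22], [0, 0, 0], 1], [[0.5, -1, 26], [0, 0, 0], 1], [[0.5, -1, 30], [0, 0, 0], 1], [[0.5, -1, 33], [0, 0, 0], 1], [[0.5, -1, 36], [0, 0, 0], 1], [[0.5, -1, 39], [0, 0, 0], 1], [[0.5, -1, 39], [0, 0, 0], 1]]'

```text
time: 6.85
ee_pos: [0.4615, -0.021, 0.1709]
tcp_rot: [-180.0, 0.0, -2.6]
wrist_force: [-0.3, -1.1, -1.7]
opening: 0.0198
grasp_force: 36.1
```

play_rows --increments '[[[0, 0, 1.5], [0, 0, 0], 1], [[0, 0, 3], [0, 0, 0], 1], [[0, 0, 4.5], [0, 0, 0], 1], [[0, 0, 6], [0, 0, 0], 1], [[0, 0, 7], [0, 0, 0], 1], [[0, 0, 8], [0, 0, 0], 1], [[0, 0, 9], [0, 0, 0], 1], [[0, 0, 10], [0, 0, 0], 1]]'

```text
time: 7.65
ee_pos: [0.4617, -0.021, 0.1612]
tcp_rot: [-180.0, -0.0, -2.6]
wrist_force: [0.1, 0.2, -1.2]
opening: 0.0198
grasp_force: 36.1
```

play_rows --increments '[[[0, 0, 1.5], [0, 0, 0], 1], [[0, 0, 3], [0, 0, 0], 1], [[0, 0, 4], [0, 0, 0], 1], [[0, 0, 5], [0, 0, 0], 1]]'

```text
time: 8.05
ee_pos: [0.4617, -0.021, 0.1562]
tcp_rot: [-180.0, 0.0, -2.6]
wrist_force: [0.2, -0.8, -1.4]
opening: 0.0197
grasp_force: 36.1
```

play_rows --increments '[[[0, 0, 2], [0, 0, 0], 1], [[0, 0, 4], [0, 0, 0], 1], [[0, 0, 6], [0, 0, 0], 1], [[0, 0, 8], [0, 0, 0], 1], [[0, 0, 10], [0, 0, 0], 1], [[0, 0, 12], [0, 0, 0], 1], [[0, 0, 14], [0, 0, 0], 1], [[0, 0, 15.5], [0, 0, 0], 1], [[0, 0, 16.5], [0, 0, 0], 1], [[0, 0, 16.5], [0, 0, 0], 1], [[0, 0, 16.5], [0, 0, 0], 1]]'

```text
time: 9.15
ee_pos: [0.4617, -0.021, 0.1398]
tcp_rot: [-180.0, -0.0, -2.6]
wrist_force: [-0.2, -1.0, -0.5]
opening: 0.0198
grasp_force: 36.1
```

The blade went 47 mm below the top with no resistance, so the mid guide is the clear one. Now back to the stand.

play_rows --increments '[[[0, 0, -15], [0, 0, 0], 1], [[0, 0, -35], [0, 0, 0], 1], [[0, 0, -60], [0, 0, 0], 1], [[0, 0, -85], [0, 0, 0], 1], [[0, 0, -85], [0, 0, 0], 1], [[0, 0, -85], [0, 0, 0], 1]]'

```text
time: 9.75
ee_pos: [0.462, -0.0211, 0.2256]
tcp_rot: [-180.0, -0.1, -2.6]
wrist_force: [0.7, -0.3, -0.6]
opening: 0.0196
grasp_force: 36.2
```

```bash
python3 -c "
from h import *
o=telemetry.get_obs();print(o['ee_pos'],o['opening'],o['wrist_force'])
go(.6649,.0108,.2247,13.7)"
```

```text
[ 0.46202457 -0.02106823  0.22564752] 0.019649713669568684 [ 0.68279898 -0.25206812 -0.61083674]
shift [201.2, -41.1, 1.3] turn [-0.01, -0.09, -16.32]
```

play_rows --increments '[[[201, -41, 0], [0, 0, -16.3], 1], [[201, -41, 0], [0, 0, -16.3], 1], [[201, -41, 0], [0, 0, -16.3], 1], [[201, -41, 0], [0, 0, -16.3], 1], [[201, -41, 0], [0, 0, -16.3], 1], [[201, -41, 0], [0, 0, -16.3], 1], [[201, -41, 0], [0, 0, -16.3], 1], [[201, -41, 10], [0, 0, -16.3], 1], [[201, -41, 20], [0, 0, -16.3], 1], [[201, -41, 28], [0, 0, -16.3], 1], [[201, -41, 36], [0, 0, -16.3], 1], [[201, -41, 44], [0, 0, -16.3], 1], [[201, -41, 50], [0, 0, -16.3], 1]]'

```text
time: 11.05
ee_pos: [0.6641, 0.0107, 0.1739]
tcp_rot: [-180.0, 0.0, 13.7]
wrist_force: [-1.0, -0.3, -1.2]
opening: 0.0194
grasp_force: 36.1
```

play_rows --increments '[[[0, 0, 8], [0, 0, 0], 1], [[0, 0, 16], [0, 0, 0], 1], [[0, 0, 24], [0, 0, 0], 1], [[0, 0, 32], [0, 0, 0], 1], [[0, 0, 40], [0, 0, 0], 1], [[0, 0, 44], [0, 0, 0], 1], [[0, 0, 47], [0, 0, 0], 1], [[0, 0, 49.5], [0, 0, 0], 1], [[0, 0, 49.5], [0, 0, 0], 1]]'

```text
time: 11.95
ee_pos: [0.6643, 0.0108, 0.1251]
tcp_rot: [-180.0, 0.0, 13.7]
wrist_force: [0.9, -0.0, -1.6]
opening: 0.0197
grasp_force: 36.1
```

Now release and rise.

play_rows --increments '[[[0, 0, 0.5], [0, 0, 0], 0.7], [[0, 0, 0.5], [0, 0, 0], 0.5], [[0, 0, 0.5], [0, 0, 0], 0], [[0, 0, 0.5], [0, 0, 0], 0], [[0, 0, 0.5], [0, 0, 0], 0], [[0, 0, 0.5], [0, 0, 0], 0], [[0, 0, 0.5], [0, 0, 0], 0], [[0, 0, 0.5], [0, 0, 0], 0], [[0, 0, 0.5], [0, 0, 0], 0], [[0, 0, -30], [0, 0, 0], 0], [[0, 0, -60], [0, 0, 0], 0], [[0, 0, -100], [0, 0, 0], 0], [[0, 0, -100], [0, 0, 0], 0]]'

```text
time: 13.25
ee_pos: [0.6657, 0.0108, 0.2316]
tcp_rot: [179.9, -0.5, 13.7]
wrist_force: [0.5, 0.4, 0.5]
opening: 0.085
grasp_force: 0.0
```

```bash
python3 -c "
from h import *
o=telemetry.get_obs();print(o['ee_pos'],o['opening'],o['wrist_force'])
go(.461,-.0213,.20,-2.7)"
```

```text
[0.66567721 0.01075144 0.2316215 ] 0.08504260309238061 [0.48885045 0.38139984 0.51175728]
shift [-206.7, -17.3, 29.9] turn [0.01, -0.48, 16.38]
```

play_rows --increments '[[[-205.5, -17.3, 25], [0, 0, 16.4], 0], [[-205.5, -17.3, 25], [0, 0, 16.4], 0], [[-205.5, -17.3, 25], [0, 0, 16.4], 0], [[-205.5, -17.3, 25], [0, 0, 16.4], 0], [[-205.5, -17.3, 25], [0, 0, 16.4], 0], [[-205.5, -17.3, 25], [0, 0, 16.4], 0], [[-205.5, -17.3, 25], [0, 0, 16.4], 0]]'

```text
time: 13.95
ee_pos: [0.4615, -0.0217, 0.2008]
tcp_rot: [-179.9, -0.1, -2.7]
wrist_force: [-0.7, 0.4, 1.1]
opening: 0.0853
grasp_force: 0.0
```

```bash
python3 - <<'E'
from h import *
o=telemetry.get_obs();print(o['ee_pos'],o['tcp_rot'])
im,d,c,M=snap('wrist'); W=cloud(d,c,M); z=W[...,2]
m=((z>.070)&(z<.080)).astype(np.uint8); k,l,s,_=cv2.connectedComponentsWithStats(m)
for i in range(1,k):
    if s[i,4]>300:
        r=cv2.minAreaRect((W[l==i][:,:2]*1000).astype(np.float32)); print(s[i],np.round(r[0],1),np.round(r[1],1),round(r[2],1))
W=(lambda a:cloud(a[1],a[2],a[3]))(snap('top')); z=W[...,2]
for zl,zh in((.08,.1),(.13,.17)):
    P=W[130:195,310:360].reshape(-1,3);P=P[(P[:,2]>zl)&(P[:,2]<zh)]; r=cv2.minAreaRect((P[:,:2]*1000).astype(np.float32)); print('feeler',len(P),r,np.median(P[:,2]))
go(.461,-.0213,.055,-2.7)
E
```

```text
[ 0.46154974 -0.02168196  0.20078058] [-1.79948423e+02 -9.83557107e-02 -2.66237313e+00]
[ 292  173   62  121 6114] [460.9 -21.3] [40.1 84.5] 87.4
[ 487  174   81  121 6539] [ 454.  -161.1] [41.7 84.8] 87.5
[  79  176   80  120 6425] [465.2 118.6] [41.8 84.8] 87.0
feeler 0 ((0.0, 0.0), (0.0, 0.0), 0.0) nan
feeler 0 ((0.0, 0.0), (0.0, 0.0), 0.0) nan
shift [-0.9, -0.2, 145.4] turn [-0.05, -0.03, 0.04]
  return _methods._mean(a, axis=axis, dtype=dtype,
  ret = ret.dtype.type(ret / rcount)
```

Guide position is confirmed (the arm hides the feeler from the top camera, so I'll check that later). Grasping.

play_rows --grip_force 50 --increments '[[[-0.5, 0, 40], [0, 0, 0], 0], [[-0.5, 0, 75], [0, 0, 0], 0], [[-0.5, 0, 105], [0, 0, 0], 0], [[-0.5, 0, 130], [0, 0, 0], 0], [[-0.5, 0, 145], [0, 0, 0], 0], [[-0.5, 0, 145], [0, 0, 0], 0], [[-0.5, 0, 145], [0, 0, 0], 0.4], [[-0.5, 0, 145], [0, 0, 0], 1], [[-0.5, 0, 145], [0, 0, 0], 1], [[-0.5, 0, 145], [0, 0, 0], 1], [[-0.5, 0, 145], [0, 0, 0], 1], [[-0.5, 0, 145], [0, 0, 0], 1], [[-0.5, 0, 145], [0, 0, 0], 1], [[-0.5, 0, 145], [0, 0, 0], 1], [[-0.5, 0, 145], [0, 0, 0], 1]]'

```text
time: 15.55
ee_pos: [0.4608, -0.0216, 0.0564]
tcp_rot: [-180.0, -0.1, -2.7]
wrist_force: [0.4, 0.2, 6.4]
opening: 0.0395
grasp_force: 51.4
```

play_rows --increments '[[[0, 0, -15], [0, 0, 0], 1], [[0, 0, -40], [0, 0, 0], 1], [[0, 0, -75], [0, 0, 0], 1], [[0, 0, -120], [0, 0, 0], 1], [[0, 0, -145], [0, 0, 0], 1], [[0, 0, -145], [0, 0, 0], 1], [[0, 0, -145], [0, 0, 0], 1]]'

```text
time: 16.25
ee_pos: [0.46, -0.0217, 0.1999]
tcp_rot: [-179.9, 0.0, -2.7]
wrist_force: [-0.2, 0.1, -2.9]
opening: 0.0396
grasp_force: 51.1
```

```bash
python3 -c "
from h import *
o=telemetry.get_obs();print(o['ee_pos'],o['opening'],o['wrist_force'])
go(.6425,.2098,.20,-7.6);go(.6425,.2098,.051,-7.6)"
```

```text
[ 0.4600439  -0.02166748  0.19986125] 0.039571232255536035 [-0.19557591  0.12350285 -2.91509449]
shift [171.5, -239.7, 0.1] turn [-0.05, 0.01, 4.93]
shift [171.5, -239.6, 149.1] turn [-0.05, 0.01, 4.93]
```

play_rows --increments '[[[170.8, -239.7, 0], [0, 0, 4.9], 1], [[170.8, -239.7, 0], [0, 0, 4.9], 1], [[170.8, -239.7, 0], [0, 0, 4.9], 1], [[170.8, -239.7, 0], [0, 0, 4.9], 1], [[170.8, -239.7, 0], [0, 0, 4.9], 1], [[170.8, -239.7, 0], [0, 0, 4.9], 1], [[170.8, -239.7, 0], [0, 0, 4.9], 1], [[170.8, -239.7, 0], [0, 0, 4.9], 1], [[170.8, -239.7, 40], [0, 0, 4.9], 1], [[170.8, -239.7, 80], [0, 0, 4.9], 1], [[170.8, -239.7, 80], [0, 0, 4.9], 1], [[170.8, -239.7, 80], [0, 0, 4.9], 1]]'

```text
time: 17.45
ee_pos: [0.6168, -0.0214, 0.1542]
tcp_rot: [-177.9, 0.2, -2.8]
wrist_force: [0.3, 0.8, -2.7]
opening: 0.0395
grasp_force: 51.1
```

```bash
python3 - <<'E'
from h import *
o=telemetry.get_obs();print(o['ee_pos'],o['tcp_rot'],o['wrist_force'])
im,d,c,M=snap('wrist'); save(im,'w2'); W=cloud(d,c,M); z=W[...,2]
near=(abs(W[...,0]-.66)<.13)&(abs(W[...,1]-.21)<.06)
for zl,zh in((.014,.022),(.115,.150)):
    m=((z>zl)&(z<zh)&near).astype(np.uint8); k,l,s,_=cv2.connectedComponentsWithStats(m)
    for i in range(1,k):
        if s[i,4]>200:
            P=W[l==i]; r=cv2.minAreaRect((P[:,:2]*1000).astype(np.float32)); print(zl,s[i],np.round(r[0],1),np.round(r[1],1),round(r[2],1),np.median(P[:,2]))
E
```

```text
[ 0.61679591 -0.0213866   0.15416396] [-177.90432545    0.19371412   -2.8306021 ] [ 0.30056095  0.7847032  -2.70347314]
0.014 [   0  133   66  147 2381] [641.2 202.7] [ 52.  106.9] 81.6 0.018271705048520104
```

View pics/w2.png

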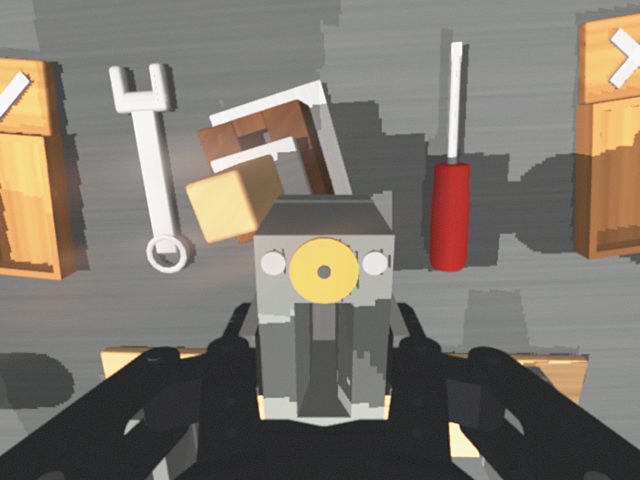

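The arm moved forward but not sideways: it is at y=-0.021 instead of 0.21. The picture shows the guide held in front of the stand, with the feeler handle at (235,200). I'll check the joints before moving on.

```bash
python3 -c "
from h import *
o=telemetry.get_obs();print({k:np.round(v,3) for k,v in o.items()})
im,d,c,M=snap('side');cv2.imwrite('pics/s2.png',cv2.resize(im[20:320,100:500,::-1],(800,600)))"
```

```text
{'time': np.float64(17.5), 'q': array([ -2.879,  13.632,   9.053,  85.701,   2.098, 179.943]), 'qd': array([-0.015, -0.367,  0.7  ,  2.238, -0.021,  0.068]), 'joint_efforts': array([ -0.253, -71.227,  53.72 ,   0.736,   0.124,   0.   ]), 'ee_pos': array([ 0.617, -0.021,  0.153]), 'tcp_rot': array([-177.901,    0.279,   -2.822]), 'wrist_force': array([ 0.301,  1.128, -4.762]), 'torque': array([-0.086,  0.065,  0.006]), 'grasp_force': np.float64(51.106), 'opening': np.float64(0.039)}
```

View pics/s2.png

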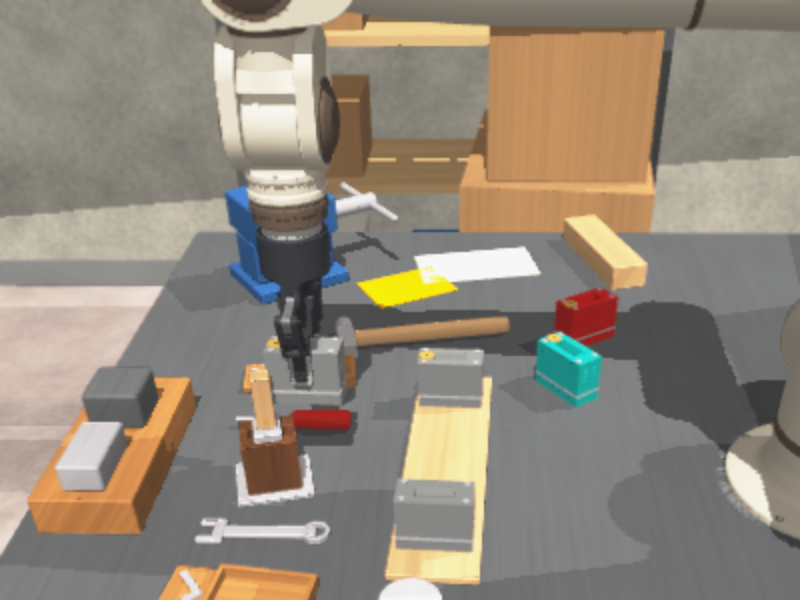

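Joint 6 is at its 180° limit: q6 = q1 − yaw + 180, so a yaw below q1 is out of reach. I need to use the half-turned yaw (172.4°) for the tick nest, which the symmetric block allows. First a small move back and up.

play_rows --increments '[[[-10, 0, -15], [0, 0, 0], 1], [[-20, 0, -30], [0, 0, 0], 1]]'

```text
time: 17.75
ee_pos: [0.5962, -0.0215, 0.188]
tcp_rot: [-177.9, 0.1, -2.8]
wrist_force: [0.1, -0.3, -2.2]
opening: 0.0394
grasp_force: 51.0
```

```bash
python3 -c "
from h import *
o=telemetry.get_obs();print({k:np.round(v,3) for k,v in o.items() if k in('q','ee_pos','tcp_rot','wrist_force','time')})"
```

```text
{'time': np.float64(17.75), 'q': array([ -2.998,  10.659,   9.459,  88.884,   2.097, 179.831]), 'ee_pos': array([ 0.596, -0.021,  0.188]), 'tcp_rot': array([-1.77903e+02,  7.80000e-02, -2.82900e+00]), 'wrist_force': array([ 0.123, -0.291, -2.19 ])}
```

```bash
python3 -c "
from h import *
go(.48,-.0,.24,10)"
```

```text
shift [-117.2, -17.6, -51.3] turn [-2.1, -0.16, -12.83]
```

play_rows --increments '[[[-40, 0, -51], [-2.1, -0.1, -6], 1], [[-80, -10, -51], [-2.1, -0.1, -12.8], 1], [[-117, -17.6, -51], [-2.1, -0.16, -12.8], 1], [[-117, -17.6, -51], [-2.1, -0.16, -12.8], 1], [[-117, -17.6, -51], [-2.1, -0.16, -12.8], 1]]'

```text
time: 18.25
ee_pos: [0.4806, 0.0001, 0.2409]
tcp_rot: [180.0, -0.3, 10.0]
wrist_force: [0.7, -0.2, -2.0]
opening: 0.0393
grasp_force: 51.2
```

```bash
python3 -c "
from h import *
o=telemetry.get_obs();print(o['q'].round(2),o['ee_pos'],o['tcp_rot'])
go(.56,.12,.24,172.4)"
```

```text
[ 1.0000e-02 -4.9600e+00 -9.1000e-01  9.3780e+01 -0.0000e+00  1.7003e+02] [4.80585690e-01 1.05448325e-04 2.40862846e-01] [179.95016507  -0.26267107   9.98539418]
shift [99.0, -104.3, 1.2] turn [0.38, 0.01, -162.41]
```

play_rows --increments '[[[5, -5, 0], [0, 0, -8.5], 1], [[10, -10, 0], [0, 0, -17], 1], [[15, -15, 0], [0, 0, -25.5], 1], [[20, -20, 0], [0, 0, -34], 1], [[25, -25, 0], [0, 0, -42.5], 1], [[30, -30, 0], [0, 0, -51], 1], [[35, -35, 0], [0, 0, -59.5], 1], [[40, -40, 0], [0, 0, -68], 1], [[45, -45, 0], [0, 0, -76.5], 1], [[50, -50, 0], [0, 0, -85], 1], [[55, -57, 0], [0, 0, -93.5], 1], [[60, -63, 0], [0, 0, -102], 1], [[65, -69, 0], [0, 0, -110.5], 1], [[70, -75, 0], [0, 0, -119], 1], [[75, -81, 0], [0, 0, -127.5], 1], [[80, -87, 0], [0, 0, -136], 1], [[85, -92, 0], [0, 0, -144.5], 1], [[90, -97, 0], [0, 0, -153], 1], [[99, -104, 0], [0, 0, -161.5], 1], [[99, -104, 0], [0, 0, -162.4], 1]]'

```text
time: 20.25
ee_pos: [0.5618, 0.12, 0.238]
tcp_rot: [180.0, 0.0, 172.5]
wrist_force: [-1.2, -0.9, -2.6]
opening: 0.04
grasp_force: 51.3
```

```bash
python3 -c "
from h import *
o=telemetry.get_obs();print(o['q'].round(2),o['ee_pos'],o['tcp_rot'])
go(.6421,.2098,.22,172.4)
im,d,c,M=snap('top'); W=cloud(d,c,M);save(im,'t3')
for zl,zh in((.08,.1),(.13,.17)):
    P=W[130:195,310:360].reshape(-1,3);P=P[(P[:,2]>zl)&(P[:,2]<zh)]; print('feeler',len(P),len(P) and cv2.minAreaRect((P[:,:2]*1000).astype(np.float32)),np.median(P[:,2]))
"
```

```text
[1.206e+01 8.140e+00 1.216e+01 9.401e+01 1.000e-02 1.952e+01] [0.56182953 0.12003538 0.23797194] [1.79991886e+02 4.97563580e-03 1.72536977e+02]
shift [-67.9, 99.4, 18.0] turn [0.01, 0.0, 0.14]
feeler 144 ((654.2174682617188, 10.154108047485352), (47.29103088378906, 45.23170471191406), 10.448630332946777) 0.08426404851532687
feeler 111 ((660.610595703125, 11.512741088867188), (23.686437606811523, 20.199539184570312), 13.337410926818848) 0.1509268777605417
```

The feeler hangs upright as before (handle top 0.151). Now a look at the nest and the held guide from this turned pose.

```bash
cat > n.py <<'E'
from h import *
def nest(x,y,zg):
    o=telemetry.get_obs();print(o['ee_pos'].round(4),o['tcp_rot'].round(1))
    im,d,c,M=snap('wrist'); W=cloud(d,c,M); z=W[...,2]
    near=(abs(W[...,0]-x)<.12)&(abs(W[...,1]-y)<.06); t=o['ee_pos']
    for nm,m in(('nest',(z>.014)&(z<.022)&near),('held',(z>t[2]+.008)&(z<t[2]+.026)&(np.hypot(W[...,0]-t[0],W[...,1]-t[1])<.055))):
        k,l,s,_=cv2.connectedComponentsWithStats(m.astype(np.uint8))
        for i in range(1,k):
            if s[i,4]>200:
                P=W[l==i]; r=cv2.minAreaRect((P[:,:2]*1000).astype(np.float32)); print(nm,s[i],np.round(r[0],1),np.round(r[1],1),round(r[2],1),np.median(P[:,2]).round(4))
    return im
E
python3 -c "
from n import *
nest(.642,.21,0)"
```

```text
[0.5613 0.1196 0.2379] [-180.    -0.   172.3]
nest [ 394  223   72  104 1686] [642.4 210.2] [ 63.2 107. ] 82.8 0.0183
held [  212   224   226   202 25311] [550.9 120.5] [67.2 67.4] 82.1 0.258
```

play_rows --increments '[[[-25, 37, 0], [0, 0, 0], 1], [[-50, 73, 0], [0, 0, 0], 1], [[-68, 99.5, 30], [0, 0, 0], 1], [[-68, 99.5, 70], [0, 0, 0], 1], [[-68, 99.5, 105], [0, 0, 0], 1], [[-68, 99.5, 130], [0, 0, 0], 1], [[-68, 99.5, 145], [0, 0, 0], 1], [[-68, 99.5, 150], [0, 0, 0], 1], [[-68, 99.5, 150], [0, 0, 0], 1]]'

```text
time: 21.25
ee_pos: [0.6414, 0.2089, 0.0885]
tcp_rot: [180.0, 0.0, 172.3]
wrist_force: [0.1, 0.7, -2.0]
opening: 0.0393
grasp_force: 51.8
```

```bash
python3 -c "
from h import *
o=telemetry.get_obs();print(o['ee_pos'],o['tcp_rot'],o['wrist_force'])
go(.6422,.210,.0515,172.6)
"
```

```text
[0.64138088 0.20889744 0.08845707] [1.79998290e+02 3.25000349e-03 1.72286583e+02] [ 0.06692112  0.65023793 -1.99930529]
shift [-0.7, 1.2, 37.0] turn [0.0, 0.0, -0.31]
```

play_rows --increments '[[[-0.7, 1, 8], [0, 0, -0.3], 1], [[-0.7, 1, 16], [0, 0, -0.3], 1], [[-0.7, 1, 23], [0, 0, -0.3], 1], [[-0.7, 1, 28], [0, 0, -0.3], 1], [[-0.7, 1, 32], [0, 0, -0.3], 1], [[-0.7, 1, 34], [0, 0, -0.3], 1], [[-0.7, 1, 36], [0, 0, -0.3], 1], [[-0.7, 1, 36.5], [0, 0, -0.3], 1], [[-0.7, 1, 36.5], [0, 0, -0.3], 1]]'

```text
time: 22.15
ee_pos: [0.6421, 0.2101, 0.0516]
tcp_rot: [180.0, 0.0, 172.7]
wrist_force: [-0.3, -0.7, -3.3]
opening: 0.0393
grasp_force: 51.9
```

play_rows --increments '[[[0, 0, 0.7], [0, 0, 0], 1], [[0, 0, 1.2], [0, 0, 0], 1], [[0, 0, 1.2], [0, 0, 0], 1]]'

```text
time: 22.45
ee_pos: [0.6423, 0.2101, 0.0514]
tcp_rot: [180.0, 0.0, 172.7]
wrist_force: [-2.0, -1.0, 4.8]
opening: 0.0393
grasp_force: 52.8
```

Contact with the nest floor. Release slowly and rise.

play_rows --increments '[[[0, 0, 0.5], [0, 0, 0], 0.45], [[0, 0, 0.5], [0, 0, 0], 0.4], [[0, 0, 0.5], [0, 0, 0], 0.2], [[0, 0, 0.5], [0, 0, 0], 0], [[0, 0, 0.5], [0, 0, 0], 0], [[0, 0, 0.5], [0, 0, 0], 0], [[0, 0, 0.5], [0, 0, 0], 0], [[0, 0, -20], [0, 0, 0], 0], [[0, 0, -60], [0, 0, 0], 0], [[0, 0, -110], [0, 0, 0], 0], [[0, 0, -155], [0, 0, 0], 0], [[0, 0, -155], [0, 0, 0], 0]]'

```text
time: 23.65
ee_pos: [0.6438, 0.2106, 0.2133]
tcp_rot: [179.7, 0.5, 172.7]
wrist_force: [-0.1, 0.5, -0.0]
opening: 0.0855
grasp_force: 0.0
```

```bash
python3 - <<'E'
from n import *
o=telemetry.get_obs(); print(o['ee_pos'],o['q'].round(1))
im,d,c,M=snap('wrist'); W=cloud(d,c,M); z=W[...,2]
for nm,zl,zh in(('nest',.014,.022),('guide',.064,.078)):
    m=(z>zl)&(z<zh)&(abs(W[...,0]-.642)<.12)&(abs(W[...,1]-.21)<.07)
    P=W[m]; r=cv2.minAreaRect((P[:,:2]*1000).astype(np.float32)); print(nm,len(P),np.round(r[0],1),np.round(r[1],1),round(r[2],1),np.percentile(P[:,2],[5,50,95]).round(4))
go(.454,-.161,.206,-2.7+0)
E
```

```text
[0.64383134 0.2106277  0.21334604] [18.1 22.2 26.4 93.7  0.  25.4]
nest 2146 [662.5 207.1] [ 62.1 146.4] 82.4 [0.0146 0.0185 0.0198]
guide 5485 [640.6 209.9] [40.1 84.2] 82.8 [0.0677 0.0716 0.0735]
shift [140.4, -392.6, 1.6] turn [0.52, -0.23, 175.37]
```

The clear guide sits flat in the tick nest: top at 0.0716, within 2 mm of centre. Next is the blocked guide.

play_rows --increments '[[[7, -20, 0], [0, 0, 8.5], 0], [[14, -40, 0], [0, 0, 17], 0], [[21, -60, 0], [0, 0, 25.5], 0], [[28, -80, 0], [0, 0, 34], 0], [[35, -100, 0], [0, 0, 42.5], 0], [[42, -120, 0], [0, 0, 51], 0], [[49, -140, 0], [0, 0, 59.5], 0], [[56, -160, 0], [0, 0, 68], 0], [[63, -180, 0], [0, 0, 76.5], 0], [[70, -200, 0], [0, 0, 85], 0], [[77, -220, 0], [0, 0, 93.5], 0], [[84, -240, 0], [0, 0, 102], 0], [[91, -260, 0], [0, 0, 110.5], 0], [[98, -280, 0], [0, 0, 119], 0], [[105, -300, 0], [0, 0, 127.5], 0], [[112, -320, 0], [0, 0, 136], 0], [[119, -340, 0], [0, 0, 144.5], 0], [[126, -360, 0], [0, 0, 153], 0], [[133, -380, 0], [0, 0, 161.5], 0], [[140, -392, 0], [0, 0, 170], 0]]'

```text
time: 25.7
ee_pos: [0.4523, -0.1618, 0.2039]
tcp_rot: [-180.0, 0.1, 2.3]
wrist_force: [0.5, -0.5, -0.5]
opening: 0.0854
grasp_force: 0.0
```

```bash
python3 - <<'E'
from n import *
o=telemetry.get_obs(); print(o['ee_pos'],o['tcp_rot'],o['q'].round(1))
im,d,c,M=snap('wrist'); W=cloud(d,c,M); z=W[...,2]
m=(z>.07)&(z<.08)&(abs(W[...,0]-.454)<.07)&(abs(W[...,1]+.161)<.04)
P=W[m]; r=cv2.minAreaRect((P[:,:2]*1000).astype(np.float32)); print(len(P),np.round(r[0],1),np.round(r[1],1),round(r[2],1),np.percentile(P[:,2],[5,50,95]).round(4))
go(.454,-.161,.0555,-2.7)
E
```

```text
[ 0.45226677 -0.16182805  0.20394202] [-1.79972811e+02  1.15269507e-01  2.27676756e+00] [-19.7  -5.1  -5.2  90.1  -0.  158. ]
5989 [ 453.6 -161.1] [40.1 84.6] 87.3 [0.0735 0.0767 0.0785]
shift [3.0, -1.5, 148.6] turn [0.0, 0.14, 4.44]
```

play_rows --increments '[[[1.8, -1, 0], [0, 0, 4.8], 0], [[1.8, -1, 40], [0, 0, 4.8], 0], [[1.8, -1, 75], [0, 0, 4.8], 0], [[1.8, -1, 105], [0, 0, 4.8], 0], [[1.8, -1, 130], [0, 0, 4.8], 0], [[1.8, -1, 148.5], [0, 0, 4.8], 0], [[1.8, -1, 148.5], [0, 0, 4.8], 0], [[1.8, -1, 148.5], [0, 0, 4.8], 0.4], [[1.8, -1, 148.5], [0, 0, 4.8], 1], [[1.8, -1, 148.5], [0, 0, 4.8], 1], [[1.8, -1, 148.5], [0, 0, 4.8], 1], [[1.8, -1, 148.5], [0, 0, 4.8], 1], [[1.8, -1, 148.5], [0, 0, 4.8], 1], [[1.8, -1, 148.5], [0, 0, 4.8], 1], [[1.8, -1, 148.5], [0, 0, 4.8], 1], [[1.8, -1, 148.5], [0, 0, 4.8], 1]]'

```text
time: 27.35
ee_pos: [0.4557, -0.1601, 0.058]
tcp_rot: [180.0, -0.1, -2.1]
wrist_force: [-0.0, 0.0, 6.5]
opening: 0.0394
grasp_force: 51.6
```

play_rows --increments '[[[0, 0, -15], [0, 0, 0], 1], [[0, 0, -40], [0, 0, 0], 1], [[0, 0, -75], [0, 0, 0], 1], [[0, 0, -115], [0, 0, 0], 1], [[0, 0, -135], [0, 0, 0], 1], [[0, 0, -135], [0, 0, 0], 1], [[0, 0, -135], [0, 0, 0], 1]]'

```text
time: 28.05
ee_pos: [0.4549, -0.1598, 0.1914]
tcp_rot: [-180.0, 0.0, -2.1]
wrist_force: [-0.2, -0.1, -3.8]
opening: 0.039
grasp_force: 51.2
```

```bash
python3 -c "
from n import *
o=telemetry.get_obs();print(o['ee_pos'],o['tcp_rot'],o['q'].round(1))
nest(.6444,-.2286,0)
go(.6444,-.2286,.19,6.7)"
```

```text
[ 0.45485768 -0.15976242  0.19139385] [-1.79996989e+02  3.24004798e-02 -2.12748071e+00] [-19.3  -5.1  -6.5  88.6  -0.  162.8]
[ 0.4549 -0.1598  0.1914] [-180.     0.    -2.1]
nest [ 376    0   92   34 1095] [ 601.4 -233.6] [20.5 62. ] 6.5 0.0183
held [  213   229   225   197 24267] [ 462.3 -160.3] [67.1 66.8] 87.8 0.2099
shift [192.3, 61.9, 0.2] turn [-0.03, 0.11, -8.83]
```

```bash
python3 -c "
from n import *
W=np.load('w1.npy')[90:160,557:640].reshape(-1,3); P=W[W[:,2]>.006]
print(P.min(0),P.max(0)); Q=P[abs(P[:,0]-.644)<.03]; print(len(Q),Q.min(0) if len(Q) else 0,Q.max(0) if len(Q) else 0)
go(.6465,-.2284,.19,6.5)"
```

```text
[ 0.5759239  -0.35743363  0.0060756 ] [ 0.63413082 -0.27531589  0.02891888]
1015 [ 0.61400047 -0.35446149  0.0061781 ] [ 0.63413082 -0.27531589  0.02876747]
shift [194.4, 61.6, 0.2] turn [-0.03, 0.11, -8.63]
```

play_rows --increments '[[[40, 12, 0], [0, 0, -4], 1], [[80, 25, 0], [0, 0, -8.6], 1], [[125, 40, 0], [0, 0, -8.6], 1], [[165, 52, 0], [0, 0, -8.6], 1], [[194.4, 61.6, 0], [0, 0, -8.6], 1], [[194.4, 61.6, 30], [0, 0, -8.6], 1], [[194.4, 61.6, 65], [0, 0, -8.6], 1], [[194.4, 61.6, 90], [0, 0, -8.6], 1], [[194.4, 61.6, 100], [0, 0, -8.6], 1], [[194.4, 61.6, 100], [0, 0, -8.6], 1], [[194.4, 61.6, 100], [0, 0, -8.6], 1]]'

```text
time: 29.2
ee_pos: [0.6471, -0.2287, 0.0926]
tcp_rot: [180.0, -0.0, 6.5]
wrist_force: [0.7, 1.1, -2.6]
opening: 0.0392
grasp_force: 51.2
```

```bash
python3 -c "
from h import *
o=telemetry.get_obs();print(o['ee_pos'],o['tcp_rot'],o['q'].round(1))
go(.6465,-.2284,.0525,6.5)"
```

```text
[ 0.64706881 -0.22865256  0.09259558] [ 1.79983566e+02 -1.62762087e-02  6.46958553e+00] [-19.5  23.5  14.9  81.3  -0.  154.1]
shift [-0.5, -0.3, 40.1] turn [0.02, -0.02, -0.03]
```

play_rows --increments '[[[-0.5, 0, 10], [0, 0, 0], 1], [[-0.5, 0, 19], [0, 0, 0], 1], [[-0.5, 0, 27], [0, 0, 0], 1], [[-0.5, 0, 32], [0, 0, 0], 1], [[-0.5, 0, 35], [0, 0, 0], 1], [[-0.5, 0, 37], [0, 0, 0], 1], [[-0.5, 0, 38.5], [0, 0, 0], 1], [[-0.5, 0, 39.5], [0, 0, 0], 1], [[-0.5, 0, 39.5], [0, 0, 0], 1]]'

```text
time: 30.1
ee_pos: [0.6466, -0.2287, 0.0531]
tcp_rot: [180.0, -0.0, 6.5]
wrist_force: [-2.3, 0.8, 3.0]
opening: 0.0395
grasp_force: 51.7
```

play_rows --increments '[[[0, 0, 0.5], [0, 0, 0], 1], [[0, 0, 0.5], [0, 0, 0], 1]]'

```text
time: 30.3
ee_pos: [0.6466, -0.2288, 0.0531]
tcp_rot: [180.0, -0.1, 6.5]
wrist_force: [-3.7, 0.4, 5.6]
opening: 0.0398
grasp_force: 52.5
```

In contact. Release with only a partial opening (the hammer is near) and rise.

play_rows --increments '[[[0, 0, 0], [0, 0, 0], 0.45], [[0, 0, 0], [0, 0, 0], 0.4], [[0, 0, 0], [0, 0, 0], 0.3], [[0, 0, 0], [0, 0, 0], 0.3], [[0, 0, 0], [0, 0, 0], 0.3], [[0, 0, 0], [0, 0, 0], 0.3], [[0, 0, -10], [0, 0, 0], 0.3], [[0, 0, -40], [0, 0, 0], 0.3], [[0, 0, -80], [0, 0, 0], 0.2], [[0, 0, -120], [0, 0, 0], 0], [[0, 0, -160], [0, 0, 0], 0], [[0, 0, -160], [0, 0, 0], 0], [[-100, 0, -180], [0, 0, 0], 0], [[-180, 0, -180], [0, 0, 0], 0], [[-180, 0, -180], [0, 0, 0], 0], [[-180, 0, -180], [0, 0, 0], 0], [[-180, 0, -180], [0, 0, 0], 0], [[-180, 0, -180], [0, 0, 0], 0]]'

```text
time: 32.1
ee_pos: [0.4674, -0.2492, 0.2328]
tcp_rot: [179.9, -0.1, 6.4]
wrist_force: [0.2, -0.2, -0.6]
opening: 0.0852
grasp_force: 0.0
```

```bash
python3 - <<'E'
from n import *
print(telemetry.get_obs()['ee_pos'])
def rc(W,nm,x,y,zl,zh,rx=.08,ry=.06):
    z=W[...,2]; P=W[(z>zl)&(z<zh)&(abs(W[...,0]-x)<rx)&(abs(W[...,1]-y)<ry)]
    if len(P)>30: r=cv2.minAreaRect((P[:,:2]*1000).astype(np.float32)); print(nm,len(P),np.round(r[0],1),np.round(r[1],1),round(r[2],1),np.percentile(P[:,2],[5,50,95]).round(4))
for cam in('wrist','top'):
    im,d,c,M=snap(cam); W=cloud(d,c,M); print(cam)
    if cam=='top': save(im,'tf')
    rc(W,'crossguide',.644,-.2286,.06,.08); rc(W,'tickguide',.642,.21,.06,.08); rc(W,'bare',.465,.119,.068,.08)
    rc(W,'crossnest',.644,-.2286,.013,.022,.055,.036)
    rc(W,'collar',.66,.01,.08,.095); rc(W,'handle',.66,.01,.13,.17)
E
```

```text
[ 0.46738398 -0.24916833  0.232765  ]
wrist
crossguide 1798 [ 610.5 -232.8] [16.2 40.3] 6.1 [0.0641 0.0714 0.0731]
crossnest 1366 [ 612.1 -232.3] [41.6 62.6] 6.6 [0.0153 0.0184 0.0198]
top
crossguide 526 [ 643.6 -227.5] [88.6 42.9] 5.5 [0.0632 0.0698 0.0739]
tickguide 496 [638.1 211.6] [41.3 86.8] 82.7 [0.0638 0.0699 0.0737]
bare 499 [464.5 119.4] [40.2 84.7] 87.0 [0.0705 0.0754 0.0791]
crossnest 184 [ 645.1 -226.4] [113.4  63.8] 7.4 [0.0136 0.017  0.0209]
collar 132 [661.6   8.8] [30.8 49.8] 10.0 [0.0808 0.084  0.0891]
handle 112 [660.8  11.5] [24.7 20.1] 13.2 [0.1333 0.1511 0.1548]
```

View pics/tf.png

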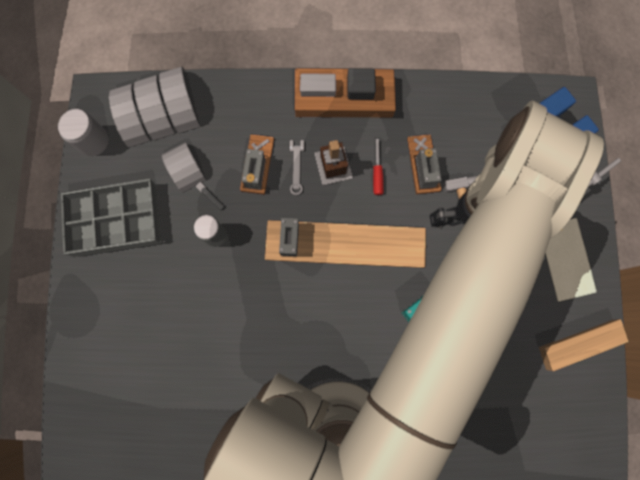

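The final view shows the clear guide in the tick nest (258,165), the blocked guide in the cross nest (425,165), the feeler upright in its stand at (334,157) and the untagged guide still in place at (289,236). Handing in.

```bash
python3 -c "
from h import *
print(workorder.job_done())"
```

```text
the job is handed in; nothing more can be done
None
```

I handed the job in, with no verdict returned: by the final pictures the clear guide (blade 47 mm down, no stop) is in the tick nest, the other tagged guide (blocked by elimination, not probed) is in the cross nest, and the feeler hangs upright in its stand.

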